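# Make up two parts kits on the sloped kit stands

### The arm

A 6-joint arm with a two-finger parallel gripper is mounted at the origin on a cart in front of the work surface, level with it; the furniture and walls round the work are solid. World frame = base frame: x ahead of the robot, y to its left, z up, the work surface at z = 0. Lengths are in mm, angles in rad, forces in N, time in s.
With the tool pointing down it reaches from about 300 to 775 mm from the base axis. Payload 14.6 kg.
Tool frame: the origin (TCP) lies on the centre line of the jaws, within the pads' length; the fingertips stand 14 mm ahead of it and the grasp point (between the pads) lies 5 mm behind it; z points along the fingers, y is the direction in which the jaws open and shut (so a half turn about z gives the same grasp; the last joint's range is limited). The gripper opens to 85 mm and grips with 20 to 120 N. Pads are 22 mm wide; open, the fingers measure 114 mm over their backs; the gripper's body (76 mm by 85 mm) begins 54 mm behind the grasp point. The pads swing forward as they close: fully open they stand 13 mm farther back than shut.
Start: joints at [-1.37, 0.3, 1.521, -0, 1.321, -0.067], TCP at [145.529, -530.387, 245.281] pointing down, gripper open.
Joint ranges: [-3.03, 3.03], [-0.79, 2.21], [0.23, 2.52], [-1.04, 4.18], [0, 3.07], [-2.55, 2.55]. Speed limits (rad/s): [2.22, 2.22, 2.57, 3.14, 3.14, 3.14].

### API

Orientations are given as [roll, pitch, yaw] about the fixed x, y, z axes, in that order (R = Rz(yaw) Ry(pitch) Rx(roll)).
In Python, from workcell import bot gives the robot as it stands.
- The arm moves only by the tool apply_moves, never from a script. Its argument "steps" is one flat list of numbers, 7 for each row, row after row: the shift along the tool's x, y, z each as a share of 30 cm, from -1 to 1, then the turn, a rotation vector about the tool's x, y, z each as a share of 180 degrees, from -1 to 1, then the closure, from -1 (fully open) to 1 (shut). A call has 1 to 12 rows; each row shifts and turns the commanded pose from where the row before left it, along the tool's axes as they then stand; what a row does not reach is not made up. A row lasts 1/10 s, in which the tool goes at most 50 mm and 8.59 degrees, less where a joint would pass 70% of its speed; a pose out of reach is approached as far as the arm can. A call with a number of a shift or a turn outside -1 to 1 is refused whole. A call with a gripper value outside its range is refused whole. The fingers move at their own pace and stop on an object; the grip force is fixed at half the most. Time passes only in rows, so rows that do not move let the fingers close. It gives the time, the measured TCP pose, the force and the opening at its end, in the units of the state.
- bot.sense(): the state, without advancing time (a new reading comes with each control period).
- bot.grab_frame(name): name is "scene" or "side" or "wrist"; returns a dict with "img" (420x560x3 uint8, red, green, blue), "fx", "fy", "cx", "cy" (pixels), "k1" (the pictures are not rectified: a ray, as slopes to the right and down, at radius r is drawn at 1 + k1 r^2 times it, then the intrinsics apply), "world_to_cam" (4x4, takes a point from world to camera coordinates). Camera axes: x right, y up, looking along -z (the intrinsics and any distortion apply to the point x, -y, -z); pixel columns grow to the right and rows downward; lengths in mm; the calibration is good to about 2 mm. A picture is of the moment at which its call begins. There is no depth.
- bot.hand_in(): hands the job in, once; it reports no verdict.
The state is a dict: "time": time; "joints": joint angles; "qvel": joint speeds; "joint_torque": joint torques, N m; "position": TCP position; "ee_rot": TCP orientation; "force": force on the tool from outside, world axes, zero at the start; "wrist_torque": the same for the moment, N m; "finger_gap": finger opening in mm.
Only numpy, scipy, OpenCV 4.12 (cv2) and the standard library are available. Lean on these libraries where they do the work, as an engineer would, in place of code of your own. Each camera call takes 0.05 s, during which the arm holds its last target. There are 200 camera calls.

### The job

Make up two kits from the six loose parts lying between the two sloped stands: put the blue-and-yellow battery and the tan carton on the blue sloped stand, and the heatsink and the white carton on the yellow sloped stand, each part lying flat on the sloping deck, right way up, and resting against the stand's bottom lip. Leave the blue-grey carton and the green-and-yellow battery where they are.

Things in the scene. Friction and masses are not known exactly. Their poses are not given: they have to be found in the camera images.
- heat_sink: Dark grey finned heatsink, 40 (x, along the fins) x 38 (y) x 22 mm high, 55 g, lying fins up. Origin: centre of the underside; z up; grasp across x or y.
- white_box: White closed carton, 42 (x) x 60 (y) x 32 mm high, 60 g. Origin: centre of the underside; z up; grasp across x.
- tan_box: Tan (light brown) closed carton, 40 (x) x 62 (y) x 26 mm high, 60 g. Origin: centre of the underside; z up; grasp across x.
- blue_cell: Battery with a blue and yellow jacket, lying down, 15 (x) x 50 (y) x 15 mm high, 23 g; it does not roll. Origin: centre of the underside; z up; grasp across x.
- grey_box: Blue-grey closed carton, 34 (x) x 48 (y) x 22 mm high; belongs to neither kit, to be left where it is. Origin: centre of the underside.
- green_cell: Battery with a green and yellow jacket, lying down, 15 (x) x 50 (y) x 15 mm high; belongs to neither kit, to be left where it is. Origin: centre of the underside.
- blue_stand_lip (a point): Fixed blue sheet-metal stand, sloping deck with bottom lip. The point is mid-lip, at its foot on the deck, 14 mm over the bench; x runs up the slope, y along the lip, z out of the deck. Deck 180 mm wide (y), 100 mm up the slope, 22 deg, slippery: things slide to the lip, which is 14 mm high, 4 mm thick, on the robot side. Sides and top edge (51 mm high) open. Two parts fit, at y = +-42 mm.
- yellow_stand_lip (a point): Fixed yellow sheet-metal stand, sloping deck with bottom lip. The point is mid-lip, at its foot on the deck, 14 mm over the bench; x runs up the slope, y along the lip, z out of the deck. Deck 180 mm wide (y), 100 mm up the slope, 22 deg, slippery: things slide to the lip, which is 14 mm high, 4 mm thick, on the robot side. Sides and top edge (51 mm high) open. Two parts fit, at y = +-42 mm.
There are look-alikes about, which are no part of the job. Leave any turquoise look-alike of the heat_sink alone.

How it is judged (in metres and radians):
At the end, for the whole second after the job is handed in: Each part lies at rest on its own stand, right way up, flat on the deck (7 degrees, 6 mm), centre within 88 mm of the middle line and at most 44 mm (cartons), 36 mm (battery) or 33 mm (heatsink) up the slope from the lip; the blue-grey carton and green battery have moved under 20 mm (x of blue_cell in the frame of blue_stand_lip between 0.004 and 0.036 m and y of blue_cell in the frame of blue_stand_lip between -0.088 and 0.088 m and z of blue_cell in the frame of blue_stand_lip between -0.006 and 0.006 m and angle between the z axis of each of blue_cell, tan_box and the z axis of blue_stand_lip, either way round below 0.12 rad and angle between each of blue_cell, tan_box, heat_sink, white_box's own z axis and vertical below 0.6 rad and linear speed of each of blue_cell, tan_box, heat_sink, white_box below 0.01 m/s and angular speed of each of blue_cell, tan_box, heat_sink, white_box below 0.1 rad/s and x of tan_box in the frame of blue_stand_lip between 0.015 and 0.044 m and y of tan_box in the frame of blue_stand_lip between -0.088 and 0.088 m and z of tan_box in the frame of blue_stand_lip between -0.006 and 0.006 m and x of heat_sink in the frame of yellow_stand_lip between 0.014 and 0.033 m and y of heat_sink in the frame of yellow_stand_lip between -0.088 and 0.088 m and z of heat_sink in the frame of yellow_stand_lip between -0.006 and 0.006 m and angle between the z axis of each of heat_sink, white_box and the z axis of yellow_stand_lip, either way round below 0.12 rad and x of white_box in the frame of yellow_stand_lip between 0.016 and 0.044 m and y of white_box in the frame of yellow_stand_lip between -0.088 and 0.088 m and z of white_box in the frame of yellow_stand_lip between -0.006 and 0.006 m and distance of each of grey_box, green_cell from where it was at the start of the episode below 0.02 m); the robot touches nothing.
It fails at once if the blue-grey carton that belongs to neither kit is shifted 20 mm or more or lifted (distance of grey_box from where it was at the start of the episode above 0.02 m).
It fails at once if the green-and-yellow battery that belongs to neither kit is shifted 20 mm or more or lifted (distance of green_cell from where it was at the start of the episode above 0.02 m).
It also fails if it takes over 93 s, if anything falls off the work surface, if the arm or the gripper's body presses on something with over 40 N, if the wrist force passes 120 N, or if a joint passes its speed limit or range.

## Working session

There is one attempt and no reset: what is moved stays moved. The work goes in short steps, Python scripts to look and compute and a tool call to move; the robot and the scene stay as the last step left them, time stands still between calls to the robot, and variables do not carry over. Pictures are saved under pics/ and viewed, about 12 in all and at most 16, crops included, and the job is handed in when it is done.

Besides the shell and the picture viewer there is one more tool, called as name(argument=value, ...) on one line, values as JSON. apply_moves: Moves the arm, as the interface text tells. Its arguments: {"type":"object","properties":{"steps":{"type":"array","items":{"type":"number"}}},"required":["steps"]}

```bash
ls; mkdir -p pics; python3 - <<'E'
from workcell import bot
import cv2,json
for n in("scene","side"):
    f=bot.grab_frame(n); cv2.imwrite(f"pics/{n}0.png",f["img"][:,:,::-1])
    print(n,f["fx"],f["fy"],f["cx"],f["cy"],f["k1"],f["world_to_cam"])
s=bot.sense();print(s["time"],s["position"],s["ee_rot"],s["finger_gap"])
E
```

```text
pics
scene 441.5285043497643 441.5285043497643 281.31998106072297 210.53296462897228 -0.10025246067647005 [[-6.89041713e-01 -7.24589646e-01 -1.38334000e-02  3.99252652e+02]
 [ 3.48776025e-01 -3.48276506e-01  8.70091236e-01 -2.85600649e+02]
 [-6.35276949e-01  5.94704397e-01  4.92696537e-01 -6.05635225e+02]
 [ 0.00000000e+00  0.00000000e+00  0.00000000e+00  1.00000000e+00]]
side 444.19719661031576 444.19719661031576 277.5145376485689 202.6034602735497 -0.14286749678059923 [[-8.94203877e-01 -4.47464325e-01 -1.32327202e-02  5.27300200e+02]
 [ 2.74497218e-01 -5.71420988e-01  7.73388216e-01 -2.16701910e+02]
 [-3.53625090e-01  6.87934396e-01  6.33794575e-01 -1.08944009e+03]
 [ 0.00000000e+00  0.00000000e+00  0.00000000e+00  1.00000000e+00]]
0.1 [ 145.50436227 -530.20509538  244.77637338] [-3.14057184e+00 -5.56116917e-05  2.67797739e-01] 85.42723541023493
```

View pics/scene0.png

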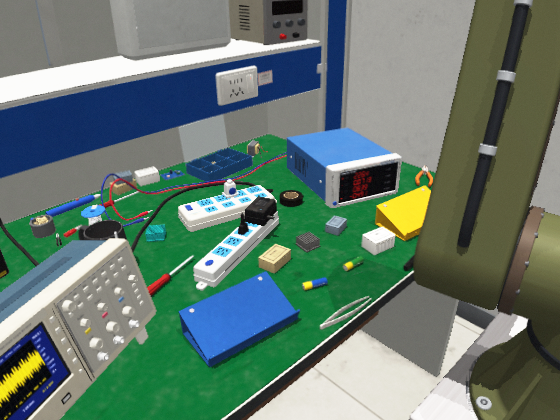

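View pics/side0.png

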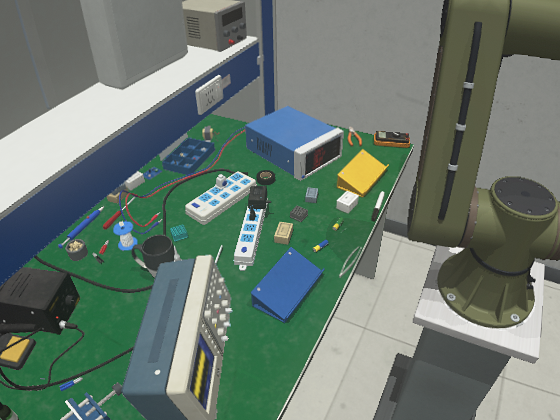

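```bash
cat > h.py <<'E'
import numpy as np, cv2
from workcell import bot
from scipy.spatial.transform import Rotation as R
def ray(f,uv):
    K=np.array([[f["fx"],0,f["cx"]],[0,f["fy"],f["cy"]],[0,0,1]])
    p=cv2.undistortPoints(np.array(uv,float).reshape(-1,1,2),K,np.array([f["k1"],0,0,0,0]))[:,0]
    T=np.array(f["world_to_cam"]);d=np.c_[p[:,0],-p[:,1],-np.ones(len(p))]@T[:3,:3]
    return -T[:3,:3].T@T[:3,3],d
def plane(f,uv,z):
    c,d=ray(f,uv);z=np.broadcast_to(np.asarray(z,float),len(d));return c+d*((z-c[2])/d[:,2])[:,None]
def tri(f,uv,g,uw):
    a,d=ray(f,uv);b,e=ray(g,uw);o=[]
    for x,y in zip(d,e):
        s=np.linalg.lstsq(np.c_[x,-y],b-a,rcond=None)[0];p=a+s[0]*x;q=b+s[1]*y;o.append(np.r_[(p+q)/2,np.linalg.norm(p-q)])
    return np.array(o)
E
python3 - <<'E'
from h import *
np.set_printoptions(suppress=True,precision=0)
f=bot.grab_frame("scene");g=bot.grab_frame("side")
print(plane(f,[(275,258),(307,241),(336,224),(378,240),(353,264),(315,284),(405,212),(345,315)],[20,15,18,25,10,10,30,0]))
print(plane(g,[(284,233),(299,213),(312,195),(347,202),(336,225),(321,245),(362,173)],[20,15,18,25,10,10,30]))
for n,fr in(("scene",f),("side",g)):
    h=cv2.cvtColor(fr["img"],cv2.COLOR_RGB2HSV)
    for c,lo,hi in(("blue",(105,150,80),(125,255,255)),("yel",(20,180,120),(32,255,255))):
        m=cv2.inRange(h,lo,hi);cs=cv2.findContours(m,0,2)[0]
        for k in sorted(cs,key=cv2.contourArea)[-3:]:print(n,c,cv2.contourArea(k),cv2.approxPolyDP(k,5,True)[:,0].tolist())
E
```

```text
[[ 542.   53.   20.]
 [ 544.  -45.   15.]
 [ 543. -141.   18.]
 [ 428. -146.   25.]
 [ 424.  -55.   10.]
 [ 435.   47.   10.]
 [ 450. -285.   30.]
 [ 346.   65.    0.]]
[[ 542.   55.   20.]
 [ 542.  -45.   15.]
 [ 539. -137.   18.]
 [ 428. -143.   25.]
 [ 427.  -49.   10.]
 [ 435.   45.   10.]
 [ 433. -298.   30.]]
scene blue 5137.5 [[345, 0], [329, 0], [325, 131], [287, 138], [287, 167], [323, 199], [327, 164], [387, 152], [339, 129]]
scene blue 5567.5 [[266, 272], [179, 311], [183, 333], [209, 366], [253, 341], [211, 365], [211, 358], [299, 310]]
scene blue 17092.5 [[320, 47], [1, 110], [0, 177], [319, 87]]
scene yel 36.0 [[305, 282], [310, 288]]
scene yel 767.0 [[36, 351], [3, 375], [0, 405], [44, 364]]
scene yel 1828.5 [[430, 190], [422, 186], [377, 205], [375, 223], [404, 240], [417, 234]]
side blue 171.0 [[99, 211], [69, 233], [70, 239]]
side blue 921.0 [[52, 234], [25, 246], [2, 243], [0, 285]]
side blue 2487.0 [[291, 247], [251, 292], [283, 318], [323, 269]]
side yel 0.0 [[351, 191]]
side yel 0.0 [[348, 190]]
side yel 0.0 [[385, 168]]
```

```bash
python3 - <<'E'
from h import *
np.set_printoptions(suppress=True,precision=0)
f=bot.grab_frame("scene");g=bot.grab_frame("side")
print(plane(f,[(179,311),(266,272),(299,310),(211,358),(377,205),(422,186),(404,238)],[51,51,28,28,51,51,28]))
print(plane(g,[(251,292),(291,247),(323,269),(283,318)],[51,51,28,28]))
a=cv2.resize(f["img"][160:380,160:450],None,fx=2.7,fy=2.7,interpolation=cv2.INTER_CUBIC)
cv2.imwrite("pics/s1.png",a[:,:,::-1])
a=cv2.resize(g["img"][130:330,230:430],None,fx=3,fy=3,interpolation=cv2.INTER_CUBIC)
cv2.imwrite("pics/g1.png",a[:,:,::-1])
E
```

```text
[[ 511.  299.   51.]
 [ 489.  124.   51.]
 [ 391.  136.   28.]
 [ 410.  310.   28.]
 [ 496. -233.   51.]
 [ 474. -398.   51.]
 [ 390. -188.   28.]]
[[508. 299.  51.]
 [488. 124.  51.]
 [391. 139.  28.]
 [416. 318.  28.]]
```

View pics/g1.png

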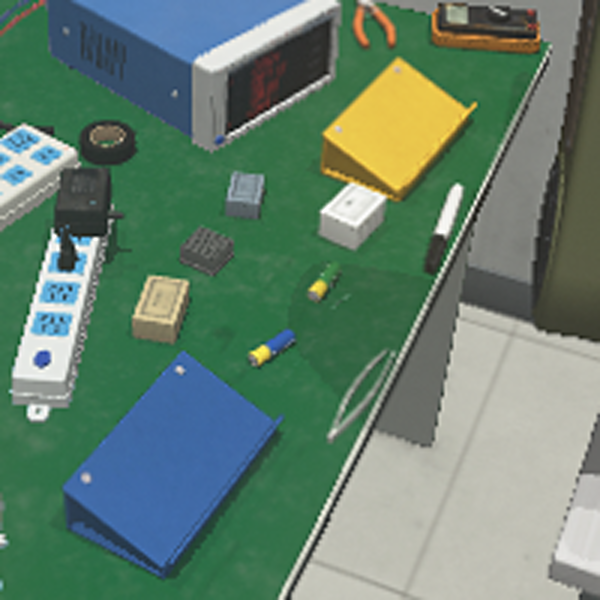

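View pics/s1.png

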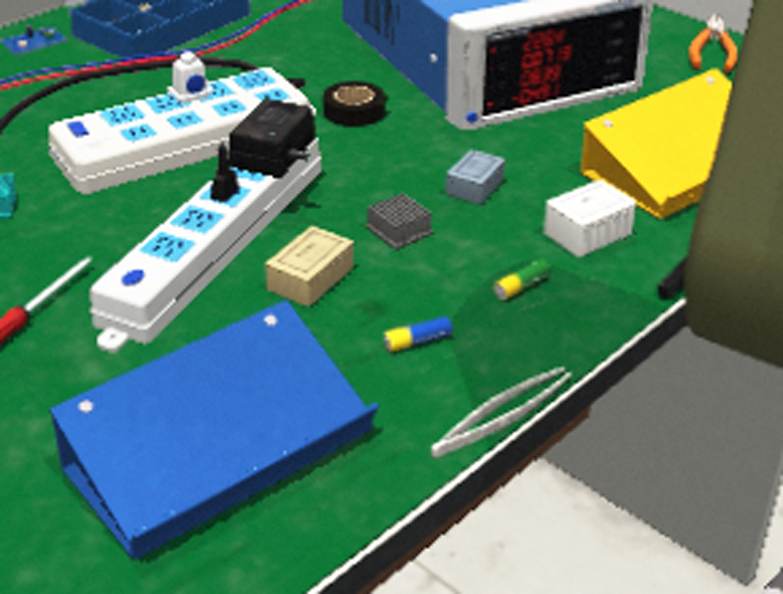

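```bash
cat >> h.py <<'E'
def pose():
    s=bot.sense();return np.array(s["position"]),R.from_euler("xyz",s["ee_rot"])
def go(p,r):
    "shift/turn to a pose from the measured one, in tool axes and shares; and rows needed"
    p0,r0=pose();s=r0.inv().apply(np.asarray(p)-p0);t=(r0.inv()*r).as_rotvec()
    n=int(max(np.ceil(np.linalg.norm(s)/48),np.ceil(np.degrees(np.linalg.norm(t))/8.5),1))
    print("n",n,"shift/row",np.round(s/300/n,4),"total",np.round(s/300,4),"turn/row",np.round(t/np.pi/n,4),"total",np.round(t/np.pi,4))
def down(yaw):return R.from_euler("xyz",[np.pi,0,yaw])
E
python3 - <<'E'
from h import *
f=bot.grab_frame("wrist");p,r=pose();T=np.array(f["world_to_cam"])
print("cam in tool",r.inv().apply(-T[:3,:3].T@T[:3,3]-p),"dir",r.inv().apply(-T[2,:3]),f["fx"])
go([400,-90,330],down(0.0));go([400,-90,330],r)
E
```

```text
cam in tool [  74.00801747    0.83302516 -129.58083105] dir [-0.29266599 -0.0009576   0.95621425] 351.2907453063922
n 11 shift/row [ 0.1097 -0.1083 -0.0257] total [ 1.2064 -1.1912 -0.2825] turn/row [-0.     -0.      0.0077] total [-0.0001 -0.      0.0852]
n 11 shift/row [ 0.1097 -0.1083 -0.0257] total [ 1.2064 -1.1912 -0.2825] turn/row [0. 0. 0.] total [0. 0. 0.]
```

apply_moves(steps=[0.11,-0.108,-0.026,0,0,0,-1,0.11,-0.108,-0.026,0,0,0,-1,0.11,-0.108,-0.026,0,0,0,-1,0.11,-0.108,-0.026,0,0,0,-1,0.11,-0.108,-0.026,0,0,0,-1,0.11,-0.108,-0.026,0,0,0,-1,0.11,-0.108,-0.026,0,0,0,-1,0.11,-0.108,-0.026,0,0,0,-1,0.11,-0.108,-0.026,0,0,0,-1,0.11,-0.108,-0.026,0,0,0,-1,0.11,-0.108,-0.026,0,0,0.0426,-1,0,0,0,0,0,0.0426,-1])

```text
time: 1.55
position: [400.5, -91.8, 331.1]
ee_rot: [-3.141, -0.002, 0.015]
force: [-0.5, -0.7, -0.3]
finger_gap: 85.4
```

apply_moves(steps=[0,0,0,0,0,0,-1,0,0,0,0,0,0,-1])

```text
time: 1.75
position: [398.7, -95.5, 330.1]
ee_rot: [-3.142, 0.0, 0.018]
force: [0.4, 0.2, 0.0]
finger_gap: 85.4
```

```bash
python3 - <<'E'
from h import *
import pickle
f=bot.grab_frame("wrist");pickle.dump(f,open("w1.pkl","wb"))
cv2.imwrite("pics/w1.png",cv2.resize(f["img"],(800,600),interpolation=cv2.INTER_CUBIC)[:,:,::-1])
print(pose()[0],bot.sense()["ee_rot"],bot.sense()["finger_gap"])
E
```

```text
[398.65975107 -95.72083531 330.12894386] [3.14158529e+00 2.30630319e-04 1.74293315e-02] 85.4721305544763
```

View pics/w1.png

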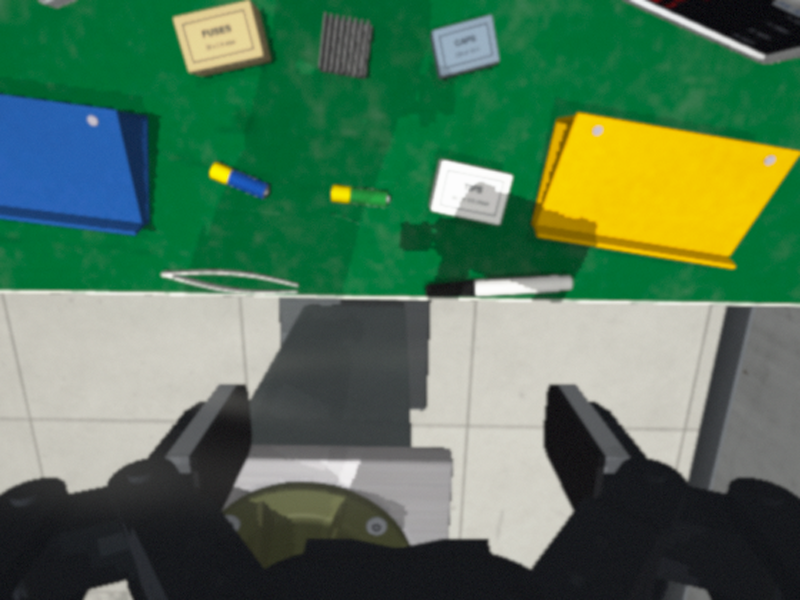

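```bash
python3 - <<'E'
from h import *
import pickle
np.set_printoptions(suppress=True,precision=1)
f=pickle.load(open("w1.pkl","rb"));k=1/1.4286
P=lambda uv,z:plane(f,np.array(uv)*k-.25,z)
def rect(name,uv,z):
    q=P(uv,z)[:,:2].astype(np.float32);e=[np.linalg.norm(q[i]-q[(i+1)%4]) for i in range(4)]
    d=(q[1]-q[0]+q[2]-q[3]);print(name,"c",q.mean(0),"edges",np.round(e),"edge01 dir deg",np.degrees(np.arctan2(d[1],d[0])))
rect("tan",[(173,17),(250,0),(267,55),(190,74)],26)
rect("heat",[(325,13),(373,17),(369,76),(320,73)],20)
rect("white",[(443,160),(513,177),(500,222),(432,206)],32)
rect("grey",[(432,28),(492,16),(498,60),(440,75)],22)
print("yel lip top",P([(538,236),(736,266)],28),"top edge",P([(578,113),(799,150)],51))
print("blue lip top",P([(137,232),(0,217)],28),"top edge",P([(121,110),(0,94)],51))
# batteries by colour
h=cv2.cvtColor(f["img"],cv2.COLOR_RGB2HSV)
for n,b in(("blue",(140,105,195,143)),("green",(228,125,276,150))):
    x0,y0,x1,y1=b;s=h[y0:y1,x0:x1];m=(((s[...,0]<35)|(s[...,0]>100)) if n=="blue" else ((s[...,0]<50)))&(s[...,1]>120)&(s[...,2]>100)
    m=m.astype(np.uint8);c=max(cv2.findContours(m,0,2)[0],key=cv2.contourArea).reshape(-1,2)+[x0,y0]
    q=plane(f,c,9)[:,:2].astype(np.float32);print(n,cv2.minAreaRect(q))
print("batt ends",P([(217,172),(266,189),(338,194),(387,199)],8))
E
```

```text
tan c [549.1  44.9] edges [61. 40. 64. 41.] edge01 dir deg -77.208496
heat c [546.2 -53.3] edges [38. 43. 40. 43.] edge01 dir deg -92.65086
white c [ 435.1 -158.2] edges [60. 38. 60. 38.] edge01 dir deg -102.02614
grey c [ 547.7 -147.3] edges [47. 32. 47. 35.] edge01 dir deg -77.120346
yel lip top [[ 398.  -218.3   28. ]
 [ 374.5 -395.4   28. ]] top edge [[ 497.3 -232.7   51. ]
 [ 473.2 -408.2   51. ]]
blue lip top [[394.9 129.   28. ]
 [405.6 244.5  28. ]] top edge [[492.9 116.7  51. ]
 [502.4 206.5  51. ]]
blue ((435.8415832519531, 36.048423767089844), (31.99156951904297, 13.861658096313477), 67.45669555664062)
green ((428.77984619140625, -45.92948913574219), (18.873516082763672, 16.410831451416016), 88.82752990722656)
batt ends [[445.5  62.4   8. ]
 [431.8  20.4   8. ]
 [428.6 -43.1   8. ]
 [425.1 -86.6   8. ]]
```

apply_moves(steps=[0,0,0.05,0,0,0.0472,-0.4,0,0,0.05,0,0,0.0472,-0.4,0,0,0.05,0,0,0.0472,-0.4,0,0,0.05,0,0,0.0472,-0.4,0,0,0.05,0,0,0.0472,-0.4,0,0,0.05,0,0,0.0472,-0.4,0,0,0.05,0,0,0.0472,-0.4,0,0,0.05,0,0,0.0472,-0.4,0,0,0.05,0,0,0.0472,-0.4,0,0,0.05,0,0,0.0472,-0.4])

```text
time: 2.8
position: [385.6, -125.1, 178.2]
ee_rot: [-3.119, 0.033, -1.424]
force: [1.2, -0.7, -0.0]
finger_gap: 59.7
```

```bash
python3 - <<'E'
from h import *
np.set_printoptions(suppress=True,precision=1)
g=bot.grab_frame("side")
print(plane(g,[(337.3,175.7),(362.7,149),(388.3,164.5),(364.3,195)],[51,51,28,28]))
s=bot.sense();print(s["position"],s["ee_rot"],s["finger_gap"]);go([545,49,150],down(1.798))
E
```

```text
[[ 490.9 -221.4   51. ]
 [ 467.3 -405.1   51. ]
 [ 369.1 -386.7   28. ]
 [ 391.1 -193.9   28. ]]
[ 382.8 -128.4  175.7] [-3.1  0.  -1.4] 60.14180798360875
n 21 shift/row [-0. -0.  0.] total [-0.5 -0.6  0.1] turn/row [0. 0. 0.] total [0. 0. 1.]
```

apply_moves(steps=[0,0,0,0,0,-0.047,-0.4,0,0,0,0,0,-0.047,-0.4,0,0,0,0,0,-0.047,-0.4,0,0,0,0,0,-0.047,-0.4,0,0,0,0,0,-0.047,-0.4,0,0,0,0,0,-0.047,-0.4,0,0,0,0,0,-0.047,-0.4,0,0,0,0,0,-0.047,-0.4,0,0,0,0,0,-0.047,-0.4,0,0,0,0,0,-0.047,-0.4,0,0,0,0,0,-0.047,-0.4,0,0,0,0,0,-0.047,-0.4])

```text
time: 4.05
position: [384.9, -126.3, 178.7]
ee_rot: [-3.114, -0.028, 0.348]
force: [-0.4, -0.6, 0.2]
finger_gap: 59.9
```

apply_moves(steps=[0,0,0,0,0,-0.047,-0.4,0,0,0,0,0,-0.047,-0.4,0,0,0,0,0,-0.047,-0.4,0,0,0,0,0,-0.047,-0.4,0,0,0,0,0,-0.047,-0.4,0,0,0,0,0,-0.047,-0.4,0,0,0,0,0,-0.047,-0.4,0,0,0,0,0,-0.047,-0.4,0,0,0,0,0,0,-0.4])

```text
time: 4.95
position: [385.0, -126.2, 178.7]
ee_rot: [3.126, -0.036, 1.526]
force: [0.8, 0.5, -0.3]
finger_gap: 59.8
```

```bash
python3 - <<'E'
from h import *
np.set_printoptions(suppress=True,precision=4)
s=bot.sense();print(s["position"],s["ee_rot"],s["joints"]);go([545,49,150],down(1.798))
E
```

```text
[ 384.9865 -126.2068  178.7075] [ 3.1261 -0.0363  1.5259] [-0.4298  0.0466  1.985   0.044   1.1097 -0.4042]
n 5 shift/row [0.1207 0.1009 0.0251] total [0.6035 0.5047 0.1255] turn/row [ 0.0013 -0.0022 -0.0173] total [ 0.0065 -0.0108 -0.0867]
```

apply_moves(steps=[0.1006,0.0841,0.0209,0,0,0,-0.4,0.1006,0.0841,0.0209,0,0,0,-0.4,0.1006,0.0841,0.0209,0,0,0,-0.4,0.1006,0.0841,0.0209,0,0,0,-0.4,0.1006,0.0841,0.0209,0,0,0,-0.4,0.1006,0.0841,0.0209,0,0,0,-0.4,0,0,0,0.0033,-0.0054,-0.0433,-0.4,0,0,0,0.0033,-0.0054,-0.0433,-0.4,0,0,0,0,0,0,-0.4,0,0,0,0,0,0,-0.4])

```text
time: 5.95
position: [545.8, 48.8, 150.0]
ee_rot: [-3.141, -0.001, 1.788]
force: [0.3, 0.7, 0.5]
finger_gap: 60.2
```

```bash
cat >> h.py <<'E'
def snap(n,cam="wrist",sz=(640,480)):
    f=bot.grab_frame(cam);cv2.imwrite(f"pics/{n}.png",cv2.resize(f["img"],sz,interpolation=cv2.INTER_CUBIC)[:,:,::-1])
    import pickle;pickle.dump(f,open(n+".pkl","wb"));return f
np.set_printoptions(suppress=True,precision=4)
E
python3 - <<'E'
from h import *
snap("w2");s=bot.sense();print(s["position"],s["ee_rot"],s["finger_gap"])
E
```

```text
[545.7889  48.7516 150.0305] [-3.1413 -0.0007  1.7888] 60.15367521654368
```

View pics/w2.png

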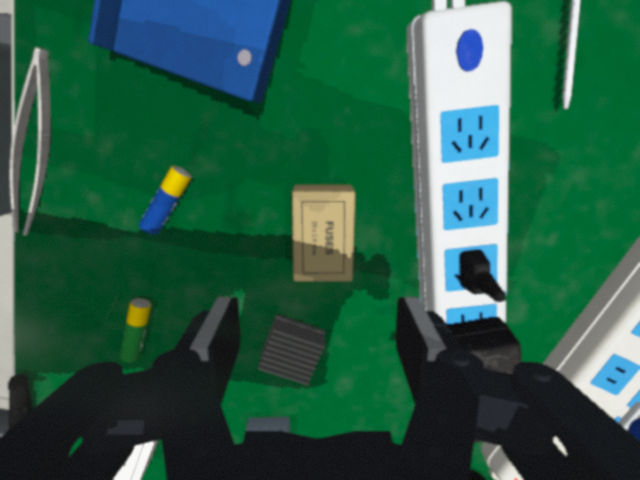

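```bash
python3 - <<'E'
from h import *
import pickle
f=pickle.load(open("w2.pkl","rb"));P=lambda uv,z:plane(f,np.array(uv)*.875-.1,z)
q=P([(293,193),(355,193),(355,281),(293,281)],26);print(q,q.mean(0))
h=P([(280,315),(326,330),(308,384),(259,368)],22);print(h.mean(0),h)
print("cellblue",P([(176,168),(151,231)],10),"green",P([(140,300),(131,362)],10))
c=q.mean(0);go([c[0],c[1],60],down(1.798))
E
```

```text
[[524.273   70.6098  26.    ]
 [562.9535  79.1721  26.    ]
 [577.6969  20.1736  26.    ]
 [536.3514  11.0137  26.    ]] [550.3187  45.2423  26.    ]
[547.4463 -44.2086  22.    ] [[532.6194 -18.3987  22.    ]
 [567.2987 -23.0235  22.    ]
 [564.2039 -70.6048  22.    ]
 [525.6631 -64.8076  22.    ]]
cellblue [[444.4122  67.1112  10.    ]
 [432.4279  19.6815  10.    ]] green [[429.7252 -35.0968  10.    ]
 [427.7201 -89.5263  10.    ]]
n 2 shift/row [-0.0074  0.0061  0.15  ] total [-0.0149  0.0123  0.3001] turn/row [-0.     -0.0001 -0.0015] total [-0.0001 -0.0002 -0.0029]
```

apply_moves(steps=[-0.006,0.008,0.15,0,0,-0.003,-0.3,0,0,0.15,0,0,0,-0.3,0,0,0,0,0,0,-0.3,0,0,0,0,0,0,-0.3])

```text
time: 6.4
position: [548.7, 47.8, 60.9]
ee_rot: [-3.141, -0.0, 1.801]
force: [0.6, -0.5, 1.1]
finger_gap: 55.4
```

```bash
python3 - <<'E'
from h import *
f=snap("w3");s=bot.sense();print(s["position"],s["ee_rot"],s["finger_gap"])
E
```

```text
[549.4841  47.8442  62.137 ] [3.1398 0.0001 1.8021] 55.78873396942131
```

View pics/w3.png

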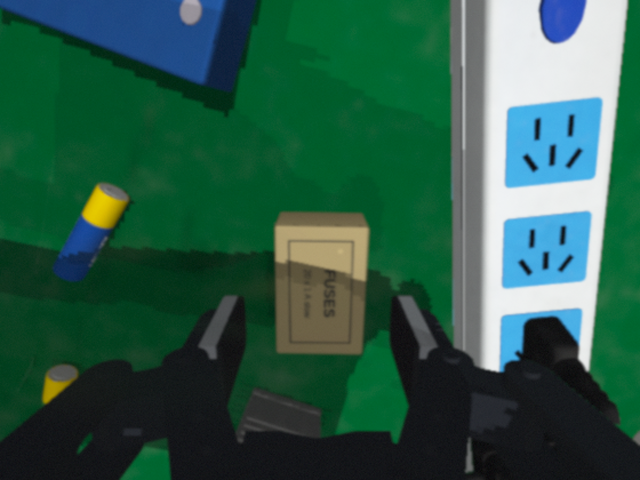

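```bash
python3 - <<'E'
from h import *
import pickle
f=pickle.load(open("w3.pkl","rb"));P=lambda uv,z:plane(f,np.array(uv)*.875-.1,z)
q=P([(277,226),(368,226),(364,354),(278,354)],26);print(q,q.mean(0))
c=q.mean(0);go([c[0],c[1],22],down(1.802))
E
```

```text
[[524.8685  71.3999  26.    ]
 [562.5171  80.2656  26.    ]
 [577.1826  19.6391  26.    ]
 [537.8293  10.3548  26.    ]] [550.5994  45.4148  26.    ]
n 1 shift/row [-0.0087  0.0015  0.1338] total [-0.0087  0.0015  0.1338] turn/row [0.0006 0.     0.    ] total [0.0006 0.     0.    ]
```

apply_moves(steps=[-0.006,0.0015,0.07,0,0,0,-0.3,0,0,0.07,0,0,0,-0.3,0,0,0,0,0,0,-0.3,0,0,0,0,0,0,1,0,0,0,0,0,0,1,0,0,0,0,0,0,1,0,0,0,0,0,0,1,0,0,0,0,0,0,1])

```text
time: 7.25
position: [550.7, 46.4, 20.5]
ee_rot: [3.138, 0.001, 1.804]
force: [-1.6, -1.1, 9.3]
finger_gap: 38.8
```

apply_moves(steps=[0,0,-0.05,0,0,0,1,0,0,-0.1,0,0,0,1,0,0,-0.14,0,0,0,1,0,0,-0.14,0,0,0,1,0,0,0,0,0,0,1])

```text
time: 7.75
position: [551.8, 46.5, 154.6]
ee_rot: [3.131, 0.002, 1.804]
force: [1.5, -0.1, 0.1]
finger_gap: 38.6
```

```bash
cat >> h.py <<'E'
ST={"b":(np.array([408,223,14.]),-7.1),"y":(np.array([388,-304,14.]),-7.6)}
def deck(st,x,y,z,flip):
    "TCP pose with the tool along the deck normal; x up slope, y along lip, z out of deck"
    o,a=ST[st];r=R.from_euler("xyz",[0,-22,a],degrees=True) # x up the slope, z normal
    t=r*R.from_euler("xyz",[180,0,180 if flip else 0],degrees=True)
    return o+r.apply([x,y,z]),t
E
python3 - <<'E'
from h import *
s=bot.sense();print(s["position"],s["ee_rot"],s["finger_gap"])
p,t=deck("b",34,42,120,True);print(p,t.as_euler("xyz"));go(p,t)
p0,r0=pose();go(p0,down(np.radians(172.9)))
E
```

```text
[551.781   46.4901 154.5676] [3.1315 0.0021 1.804 ] 38.598394661646644
[399.8657 266.3377 137.9987] [3.1416 0.384  3.0177]
n 9 shift/row [ 0.0922 -0.036   0.0056] total [ 0.8301 -0.3239  0.0502] turn/row [-0.008  -0.0116 -0.0424] total [-0.0717 -0.1042 -0.3817]
n 9 shift/row [0. 0. 0.] total [0. 0. 0.] turn/row [ 0.0003  0.0003 -0.0429] total [ 0.0024  0.0025 -0.3863]
```

apply_moves(steps=[0,0,0,0,0,-0.043,1,0,0,0,0,0,-0.043,1,0,0,0,0,0,-0.043,1,0,0,0,0,0,-0.043,1,0,0,0,0,0,-0.043,1,0,0,0,0,0,-0.043,1,0,0,0,0,0,-0.043,1,0,0,0,0,0,-0.043,1,0,0,0,0,0,-0.043,1,0,0,0,0,0,0,1])

```text
time: 8.75
position: [549.4, 46.4, 147.9]
ee_rot: [3.141, 0.0, 3.022]
force: [-0.0, -0.6, -1.2]
finger_gap: 39.1
```

```bash
python3 - <<'E'
from h import *
s=bot.sense();print(s["position"],s["ee_rot"],s["finger_gap"])
p,t=deck("b",34,42,100,True);go(p,t)
E
```

```text
[549.4191  46.3989 147.9291] [3.1414 0.0002 3.0219] 39.07761398051228
n 6 shift/row [0.0929 0.1114 0.0158] total [0.5575 0.6682 0.0949] turn/row [ 0.0001 -0.0204  0.0002] total [ 0.0003 -0.1221  0.0013]
```

apply_moves(steps=[0.0929,0.1114,0.0158,0,0,0,1,0.0929,0.1114,0.0158,0,0,0,1,0.0929,0.1114,0.0158,0,0,0,1,0.0929,0.1114,0.0158,0,0,0,1,0.0929,0.1114,0.0158,0,0,0,1,0.0929,0.1114,0.0158,0,0,0,1,0,0,0,0,-0.0407,0,1,0,0,0,0,-0.0407,0,1,0,0,0,0,-0.0407,0,1,0,0,0,0,0,0,1,0,0,0,0,0,0,1])

```text
time: 9.85
position: [407.7, 266.0, 119.2]
ee_rot: [3.14, 0.38, 3.018]
force: [-0.4, 0.1, -0.1]
finger_gap: 38.4
```

```bash
python3 - <<'E'
from h import *
s=bot.sense();print(s["position"],s["ee_rot"],s["finger_gap"]);snap("w4")
p,t=deck("b",36,42,23,True);go(p,t)
E
```

```text
[407.6619 266.047  119.2365] [3.1403 0.3804 3.0177] 38.379570201688885
n 2 shift/row [-0.0027 -0.0011  0.1275] total [-0.0053 -0.0023  0.2551] turn/row [ 0.0002 -0.0005 -0.    ] total [ 0.0004 -0.0011 -0.0001]
```

View pics/w4.png

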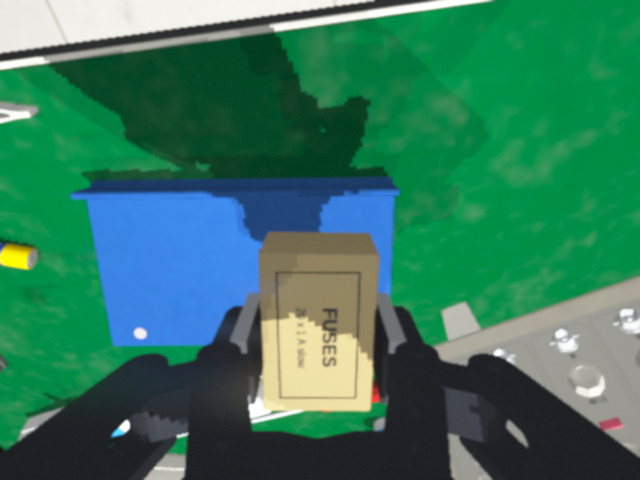

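```bash
python3 - <<'E'
from h import *
import pickle
f=pickle.load(open("w4.pkl","rb"));P=lambda uv,z:plane(f,np.array(uv)*.875-.1,z)
q=P([(90,199),(393,195)],14);print("foot",q,q.mean(0));print("top",P([(112,345)],51.5))
o,a=ST["b"];r=R.from_euler("xyz",[0,-22,a],degrees=True);print("in stand frame",r.inv().apply(q-o),r.inv().apply(P([(112,345)],51.5)-o))
E
```

```text
foot [[404.0358 131.3395  14.    ]
 [423.2701 307.7897  14.    ]] [413.6529 219.5646  14.    ]
top [[492.0544 119.7988  51.5   ]]
in stand frame [[  6.8571 -91.4476  -2.7704]
 [  4.3326  86.0269  -1.7505]] [[103.211  -92.0206  -1.2549]]
```

```bash
sed -i 's/\[408,223,14.\]/[412,221,14.]/' h.py; python3 - <<'E'
from h import *
p,t=deck("b",36,42,25,True);go(p,t)
E
```

```text
n 2 shift/row [-0.0092 -0.0036  0.1268] total [-0.0183 -0.0072  0.2536] turn/row [ 0.0002 -0.0005 -0.    ] total [ 0.0004 -0.0011 -0.0001]
```

apply_moves(steps=[-0.018,-0.007,0.084,0,0,0,1,0,0,0.085,0,0,0,1,0,0,0.04,0,0,0,1,0,0,0.035,0,0,0,1,0,0,0.01,0,0,0,1,0,0,0,0,0,0,1,0,0,0,0,0,0,1])

```text
time: 10.6
position: [440.9, 259.8, 50.7]
ee_rot: [3.141, 0.384, 3.02]
force: [-0.5, -0.6, -0.1]
finger_gap: 38.9
```

```bash
python3 - <<'E'
from h import *
s=bot.sense();o,a=ST["b"];r=R.from_euler("xyz",[0,-22,a],degrees=True);print(r.inv().apply(s["position"]-o),s["force"],s["finger_gap"])
E
```

```text
[35.8813 42.0793 25.0705] [-0.5319 -0.5651 -0.1184] 38.91274197260354
```

apply_moves(steps=[0,0,0.007,0,0,0,1,0,0,0.006,0,0,0,1,0,0,0,0,0,0,1])

```text
time: 10.9
position: [442.2, 259.7, 47.2]
ee_rot: [3.141, 0.384, 3.02]
force: [-8.9, -2.1, 12.6]
finger_gap: 39.0
```

Contact with the deck (about 15 N along its normal). Release and retreat.

apply_moves(steps=[0,0,-0.003,0,0,0,0,0,0,0,0,0,0,-0.2,0,0,0,0,0,0,-0.3,0,0,0,0,0,0,-0.3,0,0,-0.1,0,0,0,-0.3,0,0,-0.16,0,0,0,-0.3,0,0,-0.16,0,0,0,-0.3,0,0,0,0,0.0,0,-0.3])

```text
time: 11.7
position: [395.5, 266.6, 169.6]
ee_rot: [3.135, 0.389, 3.019]
force: [0.8, 0.2, -1.0]
finger_gap: 55.6
```

```bash
python3 - <<'E'
from h import *
f=snap("w5");s=bot.sense();print(s["position"],s["ee_rot"],s["finger_gap"])
E
```

```text
[395.4015 266.018  166.8818] [3.1374 0.387  3.0193] 55.65800761155873
```

View pics/w5.png

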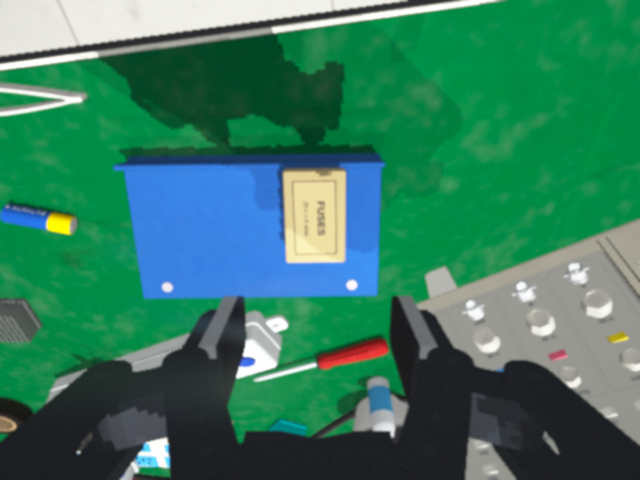

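apply_moves(steps=[0,0,0,0,0.0407,0,0.3,0,0,0,0,0.0407,0,0.3,0,0,0,0,0.0407,0,0.3,0,0,0,0,0,0.046,0.3,0,0,0,0,0,0.046,0.3,0,0,0,0,0,0.046,0.3,0,0,0,0,0,0.046,0.3,0,0,0,0,0,0.046,0.3,0,0,0,0,0,0.046,0.3,0,0,0,0,0,0.046,0.3,0,0,0,0,0,0.046,0.3,0,0,0,0,0,0.046,0.3])

```text
time: 12.95
position: [395.1, 264.7, 162.7]
ee_rot: [-3.139, 0.001, 1.713]
force: [0.9, -0.1, 0.6]
finger_gap: 30.1
```

apply_moves(steps=[0,0,0,0,0,0.046,0.3,0,0,0,0,0,0.046,0.3,0,0,0,0,0,0.046,0.3,0,0,0,0,0,0,0.3])

```text
time: 13.35
position: [395.1, 264.8, 162.8]
ee_rot: [-3.14, 0.002, 1.283]
force: [0.0, 0.5, 0.1]
finger_gap: 29.9
```

```bash
python3 - <<'E'
from h import *
s=bot.sense();print(s["position"],s["ee_rot"],s["finger_gap"]);go([438,43,75],down(1.29))
E
```

```text
[395.0943 264.773  162.8417] [-3.1397  0.0017  1.2827] 29.927077382163493
n 6 shift/row [-0.1113  0.058   0.0489] total [-0.6676  0.3477  0.2933] turn/row [-0.0001  0.0001 -0.0004] total [-0.0006  0.0005 -0.0023]
```

apply_moves(steps=[-0.1113,0.058,0.02,0,0,0,0.3,-0.1113,0.058,0.03,0,0,0,0.3,-0.1113,0.058,0.04,0,0,0,0.3,-0.1113,0.058,0.06,0,0,0,0.3,-0.1113,0.058,0.07,0,0,0,0.3,-0.1113,0.058,0.073,0,0,0,0.3,0,0,0,0,0,0,0.3,0,0,0,0,0,0,0.3])

```text
time: 14.15
position: [438.6, 43.0, 75.4]
ee_rot: [-3.139, 0.001, 1.287]
force: [0.1, -0.2, -0.5]
finger_gap: 30.0
```

```bash
python3 - <<'E'
from h import *
f=snap("w6");s=bot.sense();print(s["position"],s["ee_rot"],s["finger_gap"])
E
```

```text
[438.846   43.7175  75.9425] [-3.1403  0.0002  1.2877] 30.03279727790491
```

View pics/w6.png

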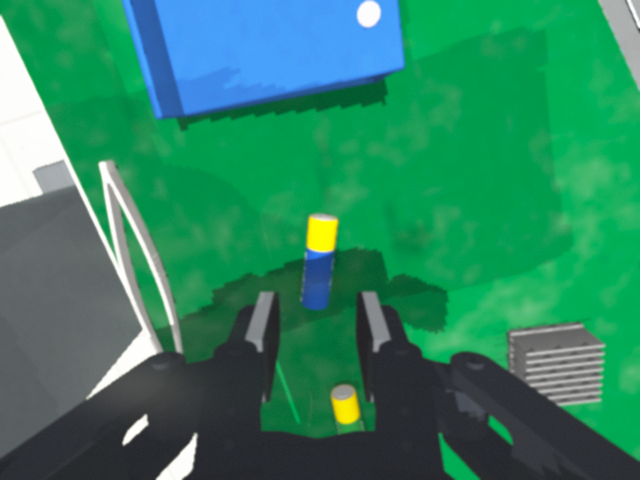

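```bash
python3 - <<'E'
from h import *
import pickle
f=pickle.load(open("w6.pkl","rb"));P=lambda uv,z:plane(f,np.array(uv)*.875-.1,z)
q=P([(308,216),(337,216),(330,306),(301,306)],9);print(q,q.mean(0));e=q[0]+q[1]-q[2]-q[3];y=np.arctan2(e[1],e[0]);print(y,np.linalg.norm(e)/2)
go([q[:,0].mean(),q[:,1].mean(),24],down(y))
E
```

```text
[[440.6746  68.2428   9.    ]
 [454.6635  64.179    9.    ]
 [437.7682  17.1358   9.    ]
 [422.7634  21.4821   9.    ]] [438.9674  42.7599   9.    ]
1.2154873786850628 50.026683493453554
n 2 shift/row [-0.0015  0.0008  0.0866] total [-0.0029  0.0015  0.1731] turn/row [-0.0002  0.      0.0115] total [-0.0004  0.0001  0.023 ]
```

Length 50.0 mm matches. Descend to z = 22 and check the force.

apply_moves(steps=[-0.003,0.0015,0.08,0,0,0.023,0.3,0,0,0.08,0,0,0,0.3,0,0,0.018,0,0,0,0.3,0,0,0,0,0,0,0.3,0,0,0,0,0,0,0.3])

```text
time: 14.7
position: [439.6, 43.0, 23.8]
ee_rot: [3.141, -0.0, 1.215]
force: [-0.6, -0.0, 0.0]
finger_gap: 29.7
```

apply_moves(steps=[0,0,0.006,0,0,0,0.3,0,0,0.006,0,0,0,0.3,0,0,0,0,0,0,0.3])

```text
time: 15.0
position: [439.1, 42.6, 19.3]
ee_rot: [-3.141, 0.0, 1.214]
force: [0.1, 0.2, -0.4]
finger_gap: 29.6
```

apply_moves(steps=[0,0,0,0,0,0,0.5,0,0,0,0,0,0,0.7,0,0,0,0,0,0,1,0,0,0,0,0,0,1,0,0,0,0,0,0,1])

```text
time: 15.5
position: [439.2, 42.5, 19.5]
ee_rot: [-3.141, 0.0, 1.213]
force: [-2.8, -0.7, 6.8]
finger_gap: 11.8
```

apply_moves(steps=[0,0,-0.05,0,0,0,1,0,0,-0.1,0,0,0,1,0,0,-0.14,0,0,0,1,0,0,-0.14,0,0,0,1,0,0,0,0,0,-0.046,1,0,0,0,0,0,-0.046,1,0,0,0,0,0,-0.046,1,0,0,0,0,0,-0.046,1,0,0,0,0,0,-0.046,1,0,0,0,0,0,-0.046,1,0,0,0,0,0,-0.046,1,0,0,0,0,0,-0.046,1])

```text
time: 16.7
position: [439.1, 42.5, 148.1]
ee_rot: [-3.141, -0.001, 2.375]
force: [-0.5, 0.7, -0.4]
finger_gap: 12.2
```

apply_moves(steps=[0,0,0,0,0,-0.046,1,0,0,0,0,0,-0.046,1,0,0,0,0,0,-0.046,1,0,0,0,0,0,-0.046,1,0,0,0,0,0,-0.023,1,0,0,0,0,0,0,1])

```text
time: 17.3
position: [439.1, 42.5, 148.1]
ee_rot: [3.142, -0.001, 3.021]
force: [0.0, 0.3, -0.3]
finger_gap: 12.1
```

```bash
python3 - <<'E'
from h import *
s=bot.sense();print(s["position"],s["ee_rot"],s["finger_gap"])
p,t=deck("b",31,-40,100,True);go(p,t)
E
```

```text
[439.0833  42.527  148.1213] [ 3.1416 -0.0008  3.0209] 12.090714143709492
n 4 shift/row [0.0477 0.1116 0.0249] total [0.1907 0.4465 0.0995] turn/row [ 0.0001 -0.0306  0.0002] total [ 0.0002 -0.1225  0.001 ]
```

apply_moves(steps=[0.0477,0.1116,0.0249,0,0,0,1,0.0477,0.1116,0.0249,0,0,0,1,0.0477,0.1116,0.0249,0,0,0,1,0.0477,0.1116,0.0249,0,0,0,1,0,0,0,0,-0.0407,0,1,0,0,0,0,-0.0407,0,1,0,0,0,0,-0.0407,0,1,0,0,0,0,0,0,1,0,0,0,0,0,0,1])

```text
time: 18.2
position: [398.5, 182.6, 118.5]
ee_rot: [3.141, 0.38, 3.019]
force: [0.1, -0.2, 0.3]
finger_gap: 11.6
```

```bash
python3 - <<'E'
from h import *
s=bot.sense();print(s["position"],s["ee_rot"],s["finger_gap"]);snap("w7")
p,t=deck("b",31,-40,24,True);go(p,t)
E
```

```text
[398.5355 182.6481 118.5373] [3.1411 0.3803 3.019 ] 11.612613855596662
n 2 shift/row [ 0.0007 -0.0005  0.1268] total [ 0.0014 -0.0011  0.2537] turn/row [ 0.0001 -0.0005  0.0001] total [ 0.0003 -0.0011  0.0002]
```

View pics/w7.png

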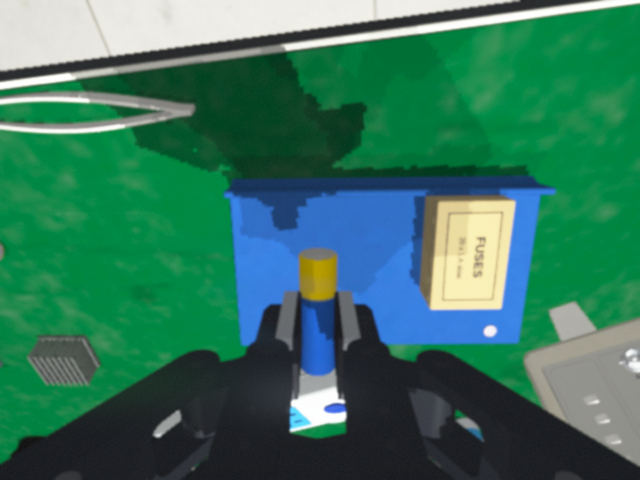

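apply_moves(steps=[0,0,0.1,0,0,0,1,0,0,0.1,0,0,0,1,0,0,0.04,0,0,0,1,0,0,0.015,0,0,0,1,0,0,0.005,0,0,0,1,0,0,0,0,0,0,1,0,0,0,0,0,0,1])

```text
time: 18.95
position: [427.8, 179.0, 46.7]
ee_rot: [3.141, 0.384, 3.019]
force: [0.8, 0.6, -0.6]
finger_gap: 12.3
```

apply_moves(steps=[0,0,0.006,0,0,0,1,0,0,0,0,0,0,1])

```text
time: 19.15
position: [428.3, 178.9, 44.5]
ee_rot: [3.141, 0.383, 3.02]
force: [0.1, -1.1, -0.6]
finger_gap: 11.8
```

apply_moves(steps=[0,0,0,0,0,0,0.55,0,0,0,0,0,0,0.3,0,0,0,0,0,0,0.3,0,0,-0.05,0,0,0,0.3,0,0,-0.15,0,0,0,0.3,0,0,-0.16,0,0,0,0.3,0,0,-0.1,0,0,0,0.3,0,0,0,0,0.0407,0,0.0,0,0,0,0,0.0407,0,0,0,0,0,0,0.0407,0,0.0,0,0,0,0,0,0,0])

```text
time: 20.25
position: [378.2, 184.9, 172.4]
ee_rot: [3.141, -0.003, 3.018]
force: [0.8, -0.1, -0.7]
finger_gap: 42.7
```

```bash
python3 - <<'E'
from h import *
f=bot.grab_frame("side")
f2=snap("w8");s=bot.sense();print(s["position"],s["ee_rot"],s["finger_gap"])
go([546,-47,150],down(np.radians(177)))
E
```

```text
[377.0504 184.7281 171.7841] [-3.1408  0.0016  3.0189] 42.663072400968396
n 6 shift/row [-0.1089 -0.1163  0.0124] total [-0.6534 -0.6976  0.0743] turn/row [-0.      0.0001 -0.0037] total [-0.0003  0.0005 -0.0224]
```

View pics/w8.png

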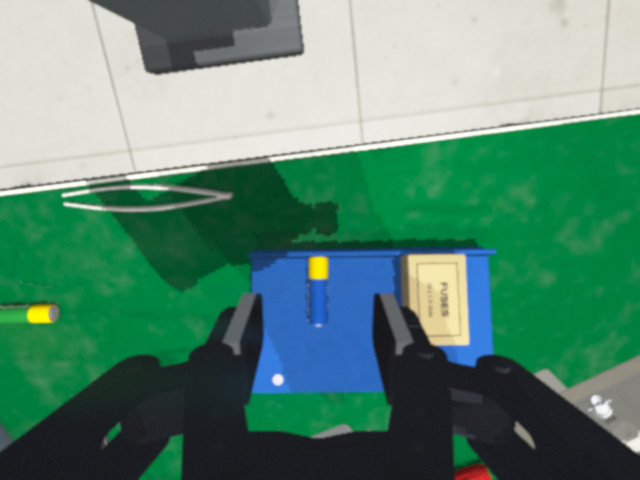

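apply_moves(steps=[-0.1089,-0.1163,0.0124,0,0,0,-0.4,-0.1089,-0.1163,0.0124,0,0,0,-0.4,-0.1089,-0.1163,0.0124,0,0,0,-0.4,-0.1089,-0.1163,0.0124,0,0,0,-0.4,-0.1089,-0.1163,0.0124,0,0,0,-0.4,-0.1089,-0.1163,0.0124,0,0,0,-0.4,0,0,0.13,0,0,-0.022,-0.4,0,0,0.12,0,0,0,-0.4,0,0,0,0,0,0,-0.4,0,0,0,0,0,0,-0.4])

```text
time: 21.35
position: [546.0, -46.0, 75.7]
ee_rot: [-3.141, 0.0, 3.089]
force: [0.5, -0.6, 0.1]
finger_gap: 59.4
```

```bash
python3 - <<'E'
from h import *
f2=snap("w9");s=bot.sense();print(s["position"],s["ee_rot"],s["finger_gap"])
E
```

```text
[546.6803 -46.1075  76.7081] [-3.1407  0.0022  3.0896] 59.63275956044884
```

View pics/w9.png

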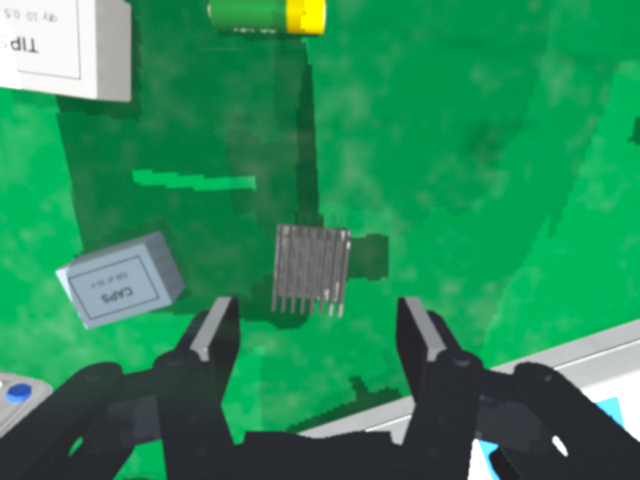

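```bash
python3 - <<'E'
from h import *
import pickle
f=pickle.load(open("w9.pkl","rb"));P=lambda uv,z:plane(f,np.array(uv)*.875-.1,z)
q=P([(276,226),(350,229),(343,316),(273,311)],22);print(q,q.mean(0));e=q[0]+q[1]-q[2]-q[3];y=np.arctan2(e[1],e[0]);print(np.degrees(y),np.linalg.norm(e)/2,np.linalg.norm(q[0]-q[1]),np.linalg.norm(q[2]-q[3]))
d=q[0]+q[3]-q[1]-q[2];print("perp deg",np.degrees(np.arctan2(d[1],d[0])))
c=q.mean(0);go([c[0],c[1],21],down(y))
w=P([(80,92),(131,100)],32);print(w)
E
```

```text
[[520.6009 -65.2543  22.    ]
 [523.8909 -30.3017  22.    ]
 [569.6281 -35.1488  22.    ]
 [564.9819 -70.4223  22.    ]] [544.7755 -50.2818  22.    ]
173.65857812902001 45.33651752130535 35.10706095139986 35.578151623692364
perp deg -96.44758232687339
n 2 shift/row [ 0.003  -0.007   0.0928] total [ 0.006  -0.0141  0.1857] turn/row [-0.0001  0.0003  0.0093] total [-0.0003  0.0007  0.0187]
[[ 457.5359 -138.8786   32.    ]
 [ 461.6338 -118.801    32.    ]]
```

apply_moves(steps=[0,-0.014,0.06,0,0,0.019,-0.3,0,0,0.06,0,0,0,-0.3,0,0,0.055,0,0,0,-0.3,0,0,0.013,0,0,0,-0.3,0,0,0,0,0,0,-0.3,0,0,0,0,0,0,-0.3])

```text
time: 22.0
position: [546.7, -50.7, 20.1]
ee_rot: [-3.141, 0.002, 3.03]
force: [0.4, -0.3, 0.4]
finger_gap: 55.1
```

apply_moves(steps=[0,0,0,0,0,0,0,0,0,0,0,0,0,0.3,0,0,0,0,0,0,1,0,0,0,0,0,0,1,0,0,0,0,0,0,1])

```text
time: 22.5
position: [546.5, -50.8, 19.7]
ee_rot: [-3.142, 0.001, 3.029]
force: [-1.4, 0.9, 8.5]
finger_gap: 34.1
```

apply_moves(steps=[0,0,-0.05,0,0,0,1,0,0,-0.1,0,0,0,1,0,0,-0.14,0,0,0,1,0,0,-0.14,0,0,0,1,0,0,0,0,0,0,1,0,0,0,0,0,0,1])

```text
time: 23.1
position: [546.1, -50.8, 148.9]
ee_rot: [-3.141, 0.002, 3.029]
force: [-0.6, -0.2, -1.0]
finger_gap: 34.1
```

```bash
python3 - <<'E'
from h import *
s=bot.sense();print(s["position"],s["ee_rot"],s["finger_gap"],s["joints"])
p,t=deck("y",30,-42,100,True);print(p);go(p,t)
E
```

```text
[546.0935 -50.7526 148.926 ] [-3.1415  0.0017  3.0292] 34.14344128923703 [-0.1594  0.3937  1.6317 -0.      1.1145 -1.6179]
[ 372.8848 -344.3554  117.9566]
n 8 shift/row [ 0.058  -0.1297  0.0128] total [ 0.4642 -1.0372  0.1025] turn/row [ 0.0002 -0.0152  0.0008] total [ 0.0012 -0.1217  0.0064]
```

apply_moves(steps=[0.058,-0.1297,0.0128,0,0,0,1,0.058,-0.1297,0.0128,0,0,0,1,0.058,-0.1297,0.0128,0,0,0,1,0.058,-0.1297,0.0128,0,0,0,1,0.058,-0.1297,0.0128,0,0,0,1,0.058,-0.1297,0.0128,0,0,0,1,0.058,-0.1297,0.0128,0,0,0,1,0.058,-0.1297,0.0128,0,0,0,1,0,0,0,0,-0.0407,0,1,0,0,0,0,-0.0407,0.006,1,0,0,0,0,-0.0407,0,1,0,0,0,0,0,0,1])

```text
time: 24.3
position: [385.9, -334.6, 124.1]
ee_rot: [-3.136, 0.357, 2.987]
force: [0.4, 0.3, -0.8]
finger_gap: 34.5
```

apply_moves(steps=[0,0,0,0,0,0,1])

```text
time: 24.4
position: [386.3, -335.4, 124.4]
ee_rot: [-3.134, 0.354, 2.994]
force: [0.5, -0.2, -0.7]
finger_gap: 34.4
```

```bash
sed -i 's/\[388,-304,14.\]/[393,-304,14.]/' h.py; python3 - <<'E'
from h import *
s=bot.sense();print(s["position"],s["ee_rot"],s["finger_gap"]);snap("w10")
p,t=deck("y",27,-42,25,True);go(p,t)
E
```

```text
[ 386.3404 -335.4342  124.3945] [-3.1341  0.3536  2.9939] 34.41000121591848
n 2 shift/row [ 0.0165 -0.0149  0.1312] total [ 0.033  -0.0299  0.2623] turn/row [-0.0021 -0.0048 -0.0022] total [-0.0041 -0.0096 -0.0044]
```

View pics/w10.png

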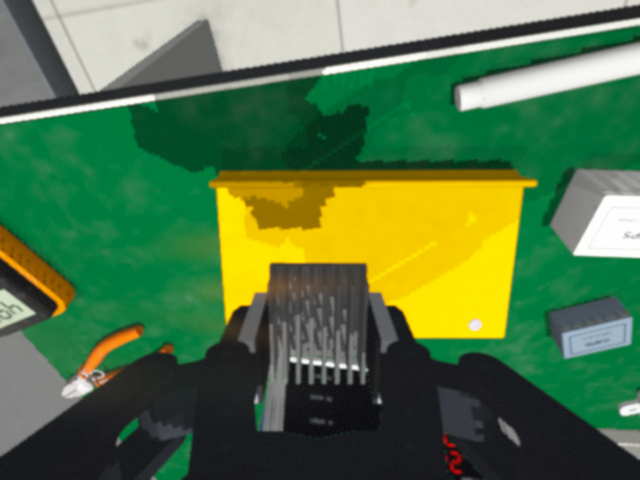

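```bash
python3 - <<'E'
from h import *
import pickle
f=pickle.load(open("w10.pkl","rb"));P=lambda uv,z:plane(f,np.array(uv)*.875-.1,z)
q=P([(218,189),(523,189)],14);t=P([(505,337)],51.5)
o,a=ST["y"];r=R.from_euler("xyz",[0,-22,a],degrees=True);print(q,q.mean(0),r.inv().apply(q-o),r.inv().apply(t-o))
o,a=ST["y"];print(bot.sense()["joints"])
p,t=deck("y",29,-42,60,True);go(p,t)
E
```

```text
[[ 383.7956 -396.2797   14.    ]
 [ 410.0512 -218.2459   14.    ]] [ 396.9234 -307.2628   14.    ] [[  2.8567 -92.6864  -1.1542]
 [  5.1551  87.2559  -2.0828]] [[101.0993  86.3667  -0.4017]]
[-0.8904  0.2436  1.9431  0.3562  0.7159 -2.5543]
n 1 shift/row [ 0.0298 -0.0313  0.1455] total [ 0.0298 -0.0313  0.1455] turn/row [-0.0041 -0.0096 -0.0044] total [-0.0041 -0.0096 -0.0044]
```

apply_moves(steps=[0,0,-0.05,0,0,0.02,1,0,0,-0.05,0,0.038,0.02,1,0,0,0,0,0.038,0.02,1,0,0,0,0,0.038,0.02,1,0,0,0,0,0,0.046,1,0,0,0,0,0,0.046,1,0,0,0,0,0,0.046,1,0,0,0,0,0,0.046,1,0,0,0,0,0,0.046,1,0,0,0,0,0,0.046,1,0,0,0,0,0,0.046,1,0,0,0,0,0,0.046,1])

```text
time: 25.65
position: [376.4, -334.1, 152.7]
ee_rot: [3.133, -0.047, 1.585]
force: [0.1, -0.3, 0.8]
finger_gap: 34.1
```

apply_moves(steps=[0,0,0,0,0,0.046,1,0,0,0,0,0,0.046,1,0,0,0,0,0,0.046,1,0,0,0,0,0,0.046,1,0,0,0,0,0,0.046,1,0,0,0,0,0,0.046,1,0,0,0,0,0,0.046,1,0,0,0,0,0,0.046,1,0,0,0,0,0,0.046,1,0,0,0,0,0,0.046,1,0,0,0,0,0,0.046,1,0,0,0,0,0,0,1])

```text
time: 26.85
position: [376.4, -334.0, 152.7]
ee_rot: [-3.094, -0.008, -0.002]
force: [0.4, 0.4, -0.8]
finger_gap: 34.4
```

```bash
sed -i 's/\[393,-304,14.\]/[395.5,-306,14.]/' h.py; python3 - <<'E'
from h import *
s=bot.sense();print(s["position"],s["ee_rot"],s["finger_gap"],s["joints"])
p,t=deck("y",27,-42,80,False);go(p,t)
E
```

```text
[ 376.4019 -334.0348  152.6644] [-3.0943 -0.0082 -0.002 ] 34.44124904276617 [-0.8163  0.3095  1.739   0.0426  1.1222  0.7372]
n 3 shift/row [0.0091 0.0172 0.0597] total [0.0274 0.0516 0.1792] turn/row [-0.0077  0.0401  0.0127] total [-0.023   0.1204  0.0382]
```

apply_moves(steps=[0.0137,0.0258,0.09,0,0,0,1,0.0137,0.0258,0.0892,0,0,0,1,0,0,0,-0.0077,0.0401,0.0127,1,0,0,0,-0.0077,0.0401,0.0127,1,0,0,0,-0.0077,0.0401,0.0127,1,0,0,0,0,0,0,1,0,0,0,0,0,0,1])

```text
time: 27.55
position: [385.1, -347.0, 98.7]
ee_rot: [3.14, -0.383, -0.127]
force: [1.0, 0.2, 0.2]
finger_gap: 34.3
```

```bash
python3 - <<'E'
from h import *
s=bot.sense();print(s["position"],s["ee_rot"],s["finger_gap"],s["joints"])
p,t=deck("y",27,-42,23,False);go(p,t)
E
```

```text
[ 385.1173 -346.9797   98.7183] [ 3.1403 -0.3827 -0.1267] 34.25074701552316 [-0.9236  0.3027  1.9485  0.4463  0.6646  0.4514]
n 2 shift/row [-0.0002  0.0001  0.0956] total [-0.0005  0.0002  0.1912] turn/row [-0.0002  0.0002  0.0009] total [-0.0003  0.0004  0.0018]
```

apply_moves(steps=[0,0,0.1,0,0,0,1,0,0,0.065,0,0,0,1,0,0,0.02,0,0,0,1,0,0,0.006,0,0,0,1,0,0,0,0,0,0,1,0,0,0,0,0,0,1])

```text
time: 28.15
position: [406.8, -349.9, 46.4]
ee_rot: [3.14, -0.387, -0.131]
force: [0.8, -0.3, -0.8]
finger_gap: 34.4
```

apply_moves(steps=[0,0,0.006,0,0,0,1,0,0,0,0,0,0,1])

```text
time: 28.35
position: [407.3, -349.8, 44.2]
ee_rot: [3.141, -0.387, -0.131]
force: [0.6, -0.1, -1.0]
finger_gap: 34.0
```

apply_moves(steps=[0,0,0.003,0,0,0,1,0,0,0,0,0,0,0.1,0,0,0,0,0,0,-0.1,0,0,0,0,0,0,-0.2,0,0,-0.04,0,0,0,-0.2,0,0,-0.15,0,0,0,-0.2,0,0,-0.16,0,0,0,-0.2,0,0,0,0,-0.0407,0,-0.2,0,0,0,0,-0.0407,0,-0.2,0,0,0,0,-0.0407,0,-0.2,0,0,0,0,0,0,-0.2])

```text
time: 29.45
position: [369.3, -344.7, 141.3]
ee_rot: [3.14, -0.001, -0.131]
force: [-0.6, -0.6, -0.3]
finger_gap: 51.1
```

```bash
python3 - <<'E'
from h import *
f=snap("w11");s=bot.sense();print(s["position"],s["ee_rot"],s["finger_gap"])
h=cv2.cvtColor(f["img"],cv2.COLOR_RGB2HSV)
# hole in the yellow stand's mask = heatsink ; white carton top
y=cv2.inRange(h,(18,140,100),(35,255,255));c=max(cv2.findContours(y,0,2)[0],key=cv2.contourArea);hull=np.zeros_like(y);cv2.fillPoly(hull,[cv2.convexHull(c)],255)
m=((hull>0)&(h[...,1]<90)).astype(np.uint8);m=cv2.morphologyEx(m,cv2.MORPH_OPEN,np.ones((3,3)))
for k in cv2.findContours(m,0,2)[0]:
    if cv2.contourArea(k)>200:print("sink?",cv2.boundingRect(k),cv2.contourArea(k))
print("stand",cv2.approxPolyDP(cv2.convexHull(c),4,True)[:,0].tolist())
go([433,-155,85],down(np.radians(78)))
E
```

```text
[ 368.9698 -344.3328  140.6021] [ 3.1413 -0.0046 -0.1305] 51.257577143310385
sink? (251, 131, 55, 55) 2608.5
stand [[48, 30], [364, 33], [345, 193], [96, 192]]
n 11 shift/row [ 0.0117 -0.0594  0.0169] total [ 0.1287 -0.6536  0.1858] turn/row [ 0.0001 -0.0001 -0.0432] total [ 0.0012 -0.0011 -0.4749]
```

apply_moves(steps=[0,0,0,0,0,-0.0432,-0.4,0,0,0,0,0,-0.0432,-0.4,0,0,0,0,0,-0.0432,-0.4,0,0,0,0,0,-0.0432,-0.4,0,0,0,0,0,-0.0432,-0.4,0,0,0,0,0,-0.0432,-0.4,0,0,0,0,0,-0.0432,-0.4,0,0,0,0,0,-0.0432,-0.4,0,0,0,0,0,-0.0432,-0.4,0,0,0,0,0,-0.0432,-0.4,0,0,0,0,0,-0.0432,-0.4])

```text
time: 30.6
position: [367.7, -344.4, 140.4]
ee_rot: [3.136, -0.001, 1.366]
force: [-0.3, -0.6, -0.5]
finger_gap: 59.8
```

apply_moves(steps=[0.1323,0.0155,0,0,0,0,-0.4,0.1323,0.0155,0,0,0,0,-0.4,0.1323,0.0155,0,0,0,0,-0.4,0.1323,0.0155,0.03,0,0,0,-0.4,0.1323,0.0155,0.05,0,0,0,-0.4,0,0,0.1,0,0,0,-0.4,0,0,0,0,0,0,-0.4,0,0,0,0,0,0,-0.4])

```text
time: 31.4
position: [432.1, -155.7, 86.9]
ee_rot: [3.138, -0.001, 1.36]
force: [-1.1, 0.1, 0.5]
finger_gap: 60.0
```

```bash
python3 - <<'E'
from h import *
f=snap("w12");s=bot.sense();print(s["position"],s["ee_rot"],s["finger_gap"])
E
```

```text
[ 432.5219 -156.083    87.4804] [ 3.1371 -0.0005  1.3598] 60.10337568828776
```

View pics/w12.png

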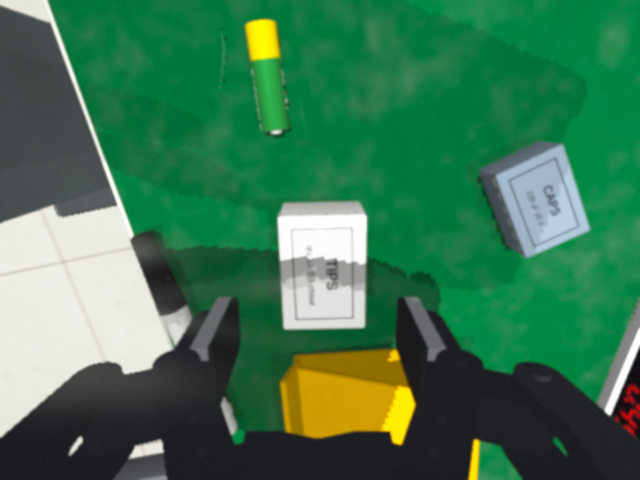

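```bash
python3 - <<'E'
from h import *
import pickle
f=pickle.load(open("w12.pkl","rb"));P=lambda uv,z:plane(f,np.array(uv)*.875-.1,z)
q=P([(279,216),(367,216),(365,328),(283,330)],32);print(q,q.mean(0));e=q[0]+q[1]-q[2]-q[3];y=np.arctan2(e[1],e[0]);print(np.degrees(y),np.linalg.norm(e)/2)
c=q.mean(0);go([c[0],c[1],24],down(y))
E
```

```text
[[ 420.0632 -124.7285   32.    ]
 [ 460.7789 -133.4473   32.    ]
 [ 449.433  -191.8558   32.    ]
 [ 407.7818 -184.086    32.    ]] [ 434.5142 -158.5294   32.    ]
78.6553936398912 60.056369787856696
n 2 shift/row [-0.0033  0.0036  0.1058] total [-0.0067  0.0073  0.2116] turn/row [ 0.0007 -0.0001 -0.0021] total [ 0.0014 -0.0002 -0.0042]
```

Size matches (60.1 mm long, 41–42 wide). Grasp at TCP z ≈ 24.

apply_moves(steps=[-0.0067,0.0073,0.07,0,0,-0.0042,-0.35,0,0,0.07,0,0,0,-0.35,0,0,0.06,0,0,0,-0.35,0,0,0.012,0,0,0,-0.35,0,0,0,0,0,0,-0.35,0,0,0,0,0,0,0,0,0,0,0,0,0,0.3,0,0,0,0,0,0,1,0,0,0,0,0,0,1,0,0,0,0,0,0,1,0,0,0,0,0,0,1])

```text
time: 32.55
position: [435.2, -158.3, 24.4]
ee_rot: [3.136, 0.001, 1.374]
force: [-2.0, -1.0, 6.8]
finger_gap: 40.5
```

apply_moves(steps=[0,0,-0.05,0,0,0,1,0,0,-0.1,0,0,0,1,0,0,-0.14,0,0,0,1,0,0,-0.14,0,0,0,1,0,0,0,0,0,0.0435,1,0,0,0,0,0,0.0435,1,0,0,0,0,0,0.0435,1,0,0,0,0,0,0.0435,1,0,0,0,0,0,0.0435,1,0,0,0,0,0,0.0435,1,0,0,0,0,0,0.0435,1,0,0,0,0,0,0.0435,1])

```text
time: 33.75
position: [434.2, -157.7, 152.8]
ee_rot: [3.14, -0.004, 0.275]
force: [0.1, -0.5, 0.1]
finger_gap: 40.9
```

apply_moves(steps=[0,0,0,0,0,0.0435,1,0,0,0,0,0,0.0435,1,0,0,0,0,0,0.0435,1,0,0,0,0,0,0,1])

```text
time: 34.15
position: [434.2, -157.7, 152.7]
ee_rot: [3.141, -0.004, -0.131]
force: [-0.1, -0.6, -0.5]
finger_gap: 41.1
```

```bash
python3 - <<'E'
from h import *
s=bot.sense();print(s["position"],s["ee_rot"],s["finger_gap"],s["joints"])
p,t=deck("y",36,40,90,False);go(p,t)
E
```

```text
[ 434.2486 -157.7401  152.7395] [ 3.1412 -0.0041 -0.1312] 41.11239997030556 [-0.4281  0.2089  1.8678  0.0009  1.0608  1.2735]
n 3 shift/row [-0.0216  0.1245  0.0464] total [-0.0649  0.3735  0.1393] turn/row [0.     0.0403 0.0002] total [0.0001 0.1209 0.0005]
```

apply_moves(steps=[-0.0216,0.1245,0.0464,0,0,0,1,-0.0216,0.1245,0.0464,0,0,0,1,-0.0216,0.1245,0.0464,0,0,0,1,0,0,0,0,0.0403,0,1,0,0,0,0,0.0403,0,1,0,0,0,0,0.0403,0,1,0,0,0,0,0,0,1,0,0,0,0,0,0,1])

```text
time: 34.95
position: [400.5, -266.7, 110.7]
ee_rot: [3.14, -0.38, -0.127]
force: [-0.6, -0.4, -0.1]
finger_gap: 41.1
```

```bash
python3 - <<'E'
from h import *
s=bot.sense();print(s["position"],s["ee_rot"],s["finger_gap"])
p,t=deck("y",36,40,28,False);go(p,t)
E
```

```text
[ 400.5213 -266.6752  110.7021] [ 3.1401 -0.3804 -0.1267] 41.11143963262483
n 2 shift/row [ 0.0003 -0.0005  0.1029] total [ 0.0007 -0.001   0.2058] turn/row [-0.0001  0.0006  0.0009] total [-0.0002  0.0011  0.0017]
```

apply_moves(steps=[0,0,0.1,0,0,0,1,0,0,0.08,0,0,0,1,0,0,0.02,0,0,0,1,0,0,0.006,0,0,0,1,0,0,0,0,0,0,1,0,0,0,0,0,0,1])

```text
time: 35.55
position: [423.7, -269.5, 53.7]
ee_rot: [3.141, -0.383, -0.128]
force: [0.8, -0.1, -0.7]
finger_gap: 40.7
```

apply_moves(steps=[0,0,0.006,0,0,0,1,0,0,0.004,0,0,0,1,0,0,0,0,0,0,1])

```text
time: 35.85
position: [424.6, -269.6, 50.8]
ee_rot: [3.141, -0.383, -0.128]
force: [-9.4, 2.9, 15.2]
finger_gap: 41.0
```

Contact at deck. Release, retreat, and clear well away for a final look.

apply_moves(steps=[0,0,-0.003,0,0,0,0,0,0,0,0,0,0,-0.2,0,0,0,0,0,0,-0.3,0,0,0,0,0,0,-0.3,0,0,-0.05,0,0,0,-0.3,0,0,-0.15,0,0,0,-0.3,0,0,-0.16,0,0,0,-0.3,0,0,-0.1,0,-0.0407,0,-0.3,0,0,-0.1,0,-0.0407,0,-0.3,0,0,-0.1,0,-0.0407,0,-0.3,0,0,0,0,0,0,-0.3])

```text
time: 36.95
position: [363.2, -262.0, 241.2]
ee_rot: [3.138, 0.001, -0.128]
force: [0.7, -0.3, -0.8]
finger_gap: 55.5
```

```bash
python3 - <<'E'
from h import *
s=bot.sense();print(s["position"],s["ee_rot"],s["finger_gap"],s["force"])
w=bot.grab_frame("wrist");g=bot.grab_frame("side")
a=cv2.resize(w["img"],(480,360));b=cv2.resize(g["img"][130:330,230:410],(320,360),interpolation=cv2.INTER_CUBIC)
cv2.imwrite("pics/fin.png",np.hstack([a,b])[:,:,::-1])
import pickle;pickle.dump((w,g),open("fin.pkl","wb"))
E
```

```text
[ 363.2264 -261.9623  241.1812] [ 3.1382  0.0008 -0.1282] 55.475859890045484 [ 0.6791 -0.326  -0.7825]
```

View pics/fin.png

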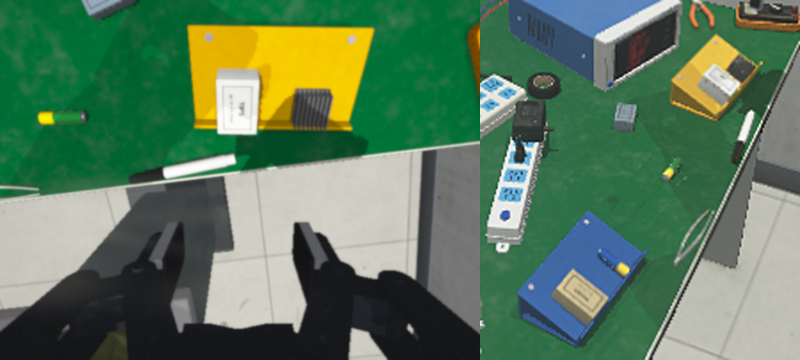

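```bash
python3 - <<'E'
from h import *
import pickle
w,g=pickle.load(open("fin.pkl","rb"));k=560/480
def deckpts(st,uv,h):
    o,a=ST[st];r=R.from_euler("xyz",[0,-22,a],degrees=True);c,d=ray(w,np.array(uv)*k);c=r.inv().apply(c-o);d=r.inv().apply(d);return c+d*((h-c[2])/d[:,2])[:,None]
print("white top",deckpts("y",[(217,69),(257,69),(258,134),(216,134)],32))
print("sink top",deckpts("y",[(297,89),(331,89),(328,130),(292,127)],22))
print("deck corners",deckpts("y",[(190,25),(373,28)],0))
G=lambda uv,z:plane(g,np.array(uv)*[180/320,200/360]+[230,130]-np.array([480*180/320,0]),z)
print("grey",G([(625,116)],18),"green",G([(671,169)],8))
g2=bot.grab_frame("side");print(np.abs(g2["img"].astype(int)-g["img"]).max(), bot.sense()["time"])
E
```

```text
white top [[68.1376 58.2818 32.    ]
 [68.3306 20.5713 32.    ]
 [-2.2468 16.2992 32.    ]
 [-2.4739 62.1149 32.    ]]
sink top [[ 44.771  -21.7322  22.    ]
 [ 44.9303 -56.3535  22.    ]
 [ -2.6811 -62.5394  22.    ]
 [  0.9286 -21.8341  22.    ]]
deck corners [[ 98.8782  84.7147   0.    ]
 [ 97.0845 -91.7441   0.    ]]
grey [[ 541.664  -138.5821   18.    ]] green [[425.3081 -56.9501   8.    ]]
111 37.1
```

```bash
python3 - <<'E'
from h import *
a=bot.grab_frame("side")["img"].astype(int);b=bot.grab_frame("side")["img"].astype(int)
m=(np.abs(a-b).max(2)>40);ys,xs=np.where(m);print(m.sum(),list(zip(xs,ys))[:8])
print(bot.sense()["qvel"].round(3) if hasattr(bot.sense()["qvel"],"round") else bot.sense()["qvel"]);print(bot.hand_in())
E
```

```text
34 [(np.int64(463), np.int64(3)), (np.int64(457), np.int64(9)), (np.int64(455), np.int64(12)), (np.int64(452), np.int64(18)), (np.int64(451), np.int64(20)), (np.int64(426), np.int64(24)), (np.int64(431), np.int64(25)), (np.int64(422), np.int64(26))]
[-0.002 -0.001 -0.003 -0.003  0.007  0.003]
the job is handed in; nothing more can be done
None
```

All four parts are on their stands and the job was handed in at about 37 s of the 93 s allowed. The tan carton and the blue-and-yellow battery are on the blue stand, and the heatsink and the white carton on the yellow one.

**Final views:** the wrist and side pictures show every part lying flat, right way up and against the lip. On the yellow stand, the lower edges measured within about 3 mm of the lip, no more than the calibration error. I did not measure the parts on the blue stand again after placing; there I relied on the pictures.

**Parts left alone:** the blue-grey carton and the green battery are at (542, -139) and (425, -57) mm. That is within about 8 mm of where I first measured them, so within measuring error.

**Checks that disagreed or went wrong:**
- **Camera offset:** the wrist camera and the fixed cameras differed by 5–8 mm. I used the wrist camera for picking up, and moved the stand positions most of the way to its readings.
- **White carton length:** it measured 70 mm on the final view instead of 60, probably because its uphill side face was included. It touched the deck at the expected height.
- **Joint 6 at its limit:** I turned the wrong way early on and reached the joint's limit, I think. While I placed the heatsink it read -2.554 rad against a limit of 2.55. I re-oriented the tool and no fault was reported.
- **Picture differences:** the side-camera pictures after the last move still differed at 34 pixels. Those I listed were at the top of the frame, away from the parts. Joint speeds were close to zero.

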